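# Hang the dip basket in the notch of the wash-tank rail

### The job

Load the wash tank: pick up the wire dip basket with its two nozzles by its grip and hook its bent lip over the rail on the tank's near rim, so that the basket hangs inside the tank. The lip must drop fully home into the rail's one notch (move it along the rail until you feel it give, then lower it in) so that the basket cannot wander; then let go. Go gently, the sheet metal bends if you force the basket against the tank (keep well under 35 N), keep the basket upright so that no nozzle falls out, and leave the other things on the bench where they are.

Things in the scene. Friction and masses are not known exactly. Their poses are not given: they have to be found in the camera images.
- tank: Open stainless wash tank, fixed, 130 (x) x 230 (y) mm, walls 3 mm thick, 95 mm high, floor at 9 mm; origin at the centre of its underside, z up. Its near (-x) wall is capped by a rigid aluminium rail, 160 mm long, 7 mm thick, top 105 mm high, whose top has one notch at half its length: 25 mm wide, 8 mm deep, upper corners rounded 2 mm. Bails stand out 19 mm at the short ends.
- tank_rim (a point): Point over the middle of the tank's near wall, level with the rail's top, midway through its thickness; x points across the rail into the tank, y along it, z up. The rail was clamped anywhere along the wall: the notch's middle lies between y = -25 and +25 mm from here, which is not measured: look or feel for it. The rail is hard: touching it at 20 mm/s knocks with 40 N, at 8 mm/s with under 20.
- basket: Hook-on dip basket, loose, about 0.18 kg empty, upright on the bench: wire bowl 50 (x) x 80 (y) x 32 mm; up the middle of its -x side runs a steel strap 28 mm wide, 3 mm thick, 64 mm high, that carries the bent lip and the grip; total height 109 mm. Origin at the centre of the underside, z up. When hung, the lip's tongue is outside the near wall, the bowl inside, and its x points as the tank's.
- basket_grip (a point): Centre of the basket's black moulded grip, a block 12 mm thick (x) x 36 mm wide (y) x 24 mm high, on a 3 mm neck straight above the lip; 97 mm above the basket's underside and 30.5 mm to -x of its origin. Pinch it across its 12 mm thickness from above. Axes as the basket's.
- basket_lip (a point): Middle of the underside of the bent lip's flat bridge, 35 mm straight below the grip's centre. The lip is 20 mm wide (y); its slot is 11 mm wide (x, 5.5 mm either side of this point) between strap (+x) and tongue (-x), which reaches 14 mm down and flares out. The slot goes over the rail: riding on its top this point is level with point tank_rim, home in the notch 8 mm lower.
- basket_bowl (a point): Centre of the bowl of the basket, 16 mm above its underside; the bowl's walls are 32 mm high.
- nozzle_a_mid (a point): The taller of two loose dark steel hot-air nozzles, which stand in the bowl: round collar of 22 mm diameter, tapering to a tip, 36 mm high; point on its axis, 12 mm above its collar's underside.
- nozzle_b_mid (a point): The shorter nozzle, collar 22 mm, 30 mm high; point on its axis, 12 mm above its collar's underside.
- solder_reel: Bystander: solder reel standing on its flange, 54 mm diameter, 35 mm high; origin at the centre of its underside.
- side_cutters: Bystander: side cutters with red sleeves, 154 x 48 x 14 mm, lying flat; origin under the middle.
- tape_red: Bystander: black and red tape measure, 62 x 88 x 31 mm; origin at the centre of its underside.
- tape_green: Bystander: green and yellow tape measure, 54 x 63 x 27 mm; origin at the centre of its underside.

How it is judged:
At the end, for the whole second after the job is handed in: The basket hangs released, at rest and upright (0.15 rad) inside the tank, its lip home in the notch of the near rail (underside 5.5 to 10.5 mm below the rail's top, within 5 mm of its mid-plane and 32 mm of the wall's middle), both nozzles within 40 mm of the bowl's centre (z of basket_lip in the frame of tank_rim between -0.0105 and -0.0055 m and x of basket_lip in the frame of tank_rim between -0.005 and 0.005 m and y of basket_lip in the frame of tank_rim between -0.032 and 0.032 m and x of basket_bowl in the frame of tank_rim above 0.015 m and angle between basket's own z axis and vertical below 0.15 rad and linear speed of basket below 0.02 m/s and distance between each of nozzle_a_mid, nozzle_b_mid and basket_bowl below 0.04 m); the robot touches nothing.
It fails at once if the basket is forced against the tank or its rail with more than 35 N (contact force between basket and tank above 35 N).
It fails at once if the robot pushes the tank with more than 35 N (contact force between any of the fingers, the arm and tank above 35 N).
It fails at once if the basket is tipped by more than 0.5 rad (angle between basket's own z axis and vertical above 0.5 rad).
It fails at once if a bystander is moved by more than 20 mm (distance of any of solder_reel, side_cutters, tape_red, tape_green from where it was at the start of the episode above 0.02 m).
It also fails if it takes over 58 s, if anything falls off the work surface, if the arm or the gripper's body presses on something with over 40 N, if the wrist force passes 120 N, or if a joint passes its speed limit or range.

### The arm

A 7-joint arm with a two-finger parallel gripper is mounted at the origin on a cart in front of the work surface, level with it; the furniture and walls round the work are solid. World frame = base frame: x ahead of the robot, y to its left, z up, the work surface at z = 0. Lengths are in m, angles in rad, forces in N, time in s.
With the tool pointing down it reaches from about 0.4 to 0.85 m from the base axis. Payload 10.4 kg.
Tool frame: the origin (TCP) lies midway between the tips of the shut fingers; the grasp point (between the pads) lies 19 mm behind it; z points along the fingers, y is the line along which they close (so a half turn about z gives the same grasp; the last joint's range is limited). The gripper opens to 87 mm and grips with 3 to 60 N. Pads are 19 mm wide; open, the fingers measure 117 mm over their backs; the gripper's body (75 mm by 190 mm) begins 51 mm behind the grasp point.
Start: joints at [1.139, 0.332, -0.065, 1.46, 0.022, 1.35, -0.088], TCP at [0.248, -0.574, 0.223] pointing down, gripper open.
Joint ranges: [-2.6, 2.6], [-0.5, 2.12], [-1.47, 1.34], [0.16, 2.42], [-1.27, 4.41], [0.06, 2.06], [-2.6, 2.6]. Speed limits (rad/s): [2.22, 2.22, 2.79, 2.79, 3.14, 3.14, 3.14].

### API

Orientations are given as a unit quaternion [x, y, z, w].
In Python, from bench import r gives the robot as it stands.
- The arm moves only by the tool arm_command, never from a script. Its arguments are lists of equal length, an entry for each row: "xyz": the shift along the world's x, y, z in m, a list of three; "rot": the turn, a rotation vector about the world's x, y, z in rad, a list of three. In form: {"xyz": [[tx, ty, tz], ...], "rot": [[ax, ay, az], ...]}. A call has 1 to 20 rows; each row is the pose to reach, as a shift and turn from the pose commanded when the call began; what a row does not reach only later rows make up. A row lasts 1/12 s, in which the tool goes at most 41.7 mm and 7.16 degrees, less where a joint would pass 70% of its speed; a pose out of reach is approached as far as the arm can. A call with a gripper value outside its range is refused whole. "grip" is the opening, from 0 (shut) to 1 (fully open), set as the call begins (left out, the last holds). The fingers move at their own pace and stop on an object; "squeeze" is the grip in N (left out, the last holds). Time passes only in rows, so rows that repeat a pose let the fingers close. It gives the time, the measured TCP pose, the force, the opening and the grip force at its end, in the units of the state.
- r.read_state(): the state, without advancing time (a new reading comes with each control period).
- r.camera(name): name is "scene" or "top" or "wrist"; returns the picture (480x640x3 uint8, red, green, blue); there is no depth.
- r.camera_model(name): a dict with "fx", "fy", "cx", "cy" (pixels), "T" (4x4, takes a point from camera to world coordinates). Camera axes: x right, y up, looking along -z (the intrinsics and any distortion apply to the point x, -y, -z); pixel columns grow to the right and rows downward; lengths in m; the calibration is good to about 2 mm. A picture is of the moment at which its call begins: read the wrist's pose just before it. camera_model takes no time and is no camera call; for the wrist camera it gives the pose at the moment of the call.
- r.close_job(): hands the job in; it is judged then, once.
Trained networks look in the newest picture that a camera, given by its name, has taken for a name from the list of things; names that differ only in an ending like _2 or _b are one class to them, and where a whole thing is asked for, a point or a joint stands for the part that bears it (a point fixed in the world has none). Each returns a list of dicts, best first, with "conf" (0 to 1); they miss things now and then, are a little off and sometimes report something else, mostly with a low value. They report only what shows in the picture. A call takes as long as a camera call.
- r.look_for(label, camera): "at" ([x, y, z] in m, in the coordinates of the camera as it stood for that picture, good to about 4 mm: the middle of the surface that is visible of it).
- r.spot_point(label, camera): "at" ([x, y, z] in m, in the coordinates of the camera as it stood for that picture, good to about 4 mm: a listed point, or the origin of a listed thing).
The state is a dict: "time": time; "joint_positions": joint angles; "joint_vel": joint speeds; "joint_torque": joint torques, N m; "ee_pos": TCP position; "eef_rot": TCP orientation; "ft_force": force on the tool from outside, world axes, zero at the start; "torque": the same for the moment, N m; "width": finger opening in m; "grip_force": force on a finger pad.
Only numpy, scipy, OpenCV 4.12 (cv2) and the standard library are available. Lean on these libraries where they do the work, as an engineer would, in place of code of your own. Each camera call takes 0.05 s, during which the arm holds its last target. There are 200 camera calls.

## Working session

There is one attempt and no reset: what is moved stays moved. The work goes in short steps, Python scripts to look and compute and a tool call to move; the robot and the scene stay as the last step left them, time stands still between calls to the robot, and variables do not carry over. Pictures are saved under pics/ and viewed, at most 10 in all, crops included, and the job is handed in when it is done.

Besides the shell and the picture viewer there is one more tool, called by a JSON object that holds its "op" and its "data". arm_command: Moves the arm, as the interface text tells. Its arguments: {"type":"object","properties":{"xyz":{"type":"array"},"rot":{"type":"array"},"grip":{"type":"number"},"squeeze":{"type":"number"}},"required":["xyz","rot"]}

```bash
mkdir -p pics; ls
cat > h.py <<'E'
import numpy as np, cv2
from bench import r
def w(cam,p,T=None):
    T=np.array(r.camera_model(cam)["T"]) if T is None else T
    return (T@np.r_[p,1])[:3]
def shot(cam,name):
    im=r.camera(cam); cv2.imwrite("pics/"+name,im[:,:,::-1]); return im
def proj(cam,p):
    m=r.camera_model(cam);q=np.linalg.inv(np.array(m["T"]))@np.r_[p,1]
    return np.array([m["fx"]*q[0]/-q[2]+m["cx"], m["fy"]*-q[1]/-q[2]+m["cy"]])
E
python3 - <<'E'
from h import *
np.set_printoptions(precision=4,suppress=True)
for c in ["scene","top"]:
    shot(c,c+"1.png"); m=r.camera_model(c); print(c,{k:v for k,v in m.items() if k!="T"},np.array(m["T"]))
    for l in ["tank","tank_rim","basket","basket_grip","basket_lip","basket_bowl","nozzle_a_mid","solder_reel","side_cutters","tape_red","tape_green"]:
        for d in r.spot_point(l,c)[:2]: print(c,l,round(d["conf"],2),w(c,d["at"]),proj(c,w(c,d["at"])).round())
s=r.read_state();print(s["time"],s["ee_pos"],s["eef_rot"],s["width"],s["ft_force"])
E
```

```text
pics
scene {'fx': 565.6337615336773, 'fy': 565.6337615336773, 'cx': 321.76029548460355, 'cy': 237.06333311894366} [[-0.9033  0.2685 -0.3345  0.0533]
 [-0.4288 -0.5827  0.6903  1.0783]
 [-0.0096  0.767   0.6415  1.092 ]
 [ 0.      0.      0.      1.    ]]
scene tank 0.83 [ 0.5657  0.063  -0.0007] [316. 276.]
scene tank 0.2 [ 0.5066 -0.1621  0.0155] [366. 231.]
scene tank_rim 0.57 [0.5032 0.0542 0.1039] [338. 252.]
scene basket 0.64 [ 0.5119 -0.1795 -0.0033] [366. 232.]
scene basket_grip 0.68 [ 0.5054 -0.1631  0.0158] [366. 231.]
scene basket_grip 0.57 [ 0.4867 -0.1865  0.0988] [377. 206.]
scene basket_lip 0.73 [ 0.4808 -0.1876  0.0635] [378. 216.]
scene basket_bowl 0.71 [ 0.5127 -0.1872  0.0183] [367. 225.]
scene nozzle_a_mid 0.46 [ 0.5074 -0.161   0.0158] [366. 231.]
scene nozzle_a_mid 0.37 [ 0.4839 -0.1887  0.0977] [378. 206.]
scene solder_reel 0.58 [ 0.6965 -0.1258 -0.0002] [304. 225.]
scene side_cutters 0.77 [ 0.6706 -0.349  -0.0055] [341. 191.]
scene tape_red 0.83 [ 0.5017 -0.3917  0.0017] [393. 194.]
scene tape_red 0.34 [0.5644 0.0641 0.0003] [316. 276.]
scene tape_green 0.55 [ 
[... 426 characters left out ...]
] [384. 269.]
top basket_grip 0.88 [ 0.48   -0.1863  0.094 ] [392. 280.]
top basket_lip 0.66 [ 0.4797 -0.1863  0.0628] [390. 281.]
top basket_bowl 0.76 [ 0.509  -0.1793  0.0174] [384. 270.]
top basket_bowl 0.47 [ 0.4801 -0.1858  0.0902] [391. 280.]
top nozzle_a_mid 0.55 [ 0.5097 -0.1642  0.0151] [378. 270.]
top solder_reel 0.72 [ 0.7015 -0.1211  0.0033] [360. 198.]
top side_cutters 0.79 [ 0.67   -0.3492 -0.0033] [444. 210.]
top tape_red 0.86 [ 0.4974 -0.3895  0.0011] [462. 274.]
top tape_red 0.66 [ 0.4794 -0.1854  0.0644] [389. 281.]
top tape_green 0.79 [0.4793 0.4183 0.0046] [154. 283.]
1.2 [ 0.2485 -0.5735  0.2226] [0.9792 0.203  0.     0.0001] 0.08722333546782647 [ 0.5106 -0.0752  0.8101]
```

Run:
```python
import cv2,numpy as np
a=cv2.imread("pics/top1.png")[205:305,240:440]; b=cv2.imread("pics/scene1.png")[180:330,250:450]
a=cv2.resize(a,(800,400),interpolation=3); b=cv2.resize(b,(800,600),interpolation=3)
cv2.imwrite("pics/topc.png",a); cv2.imwrite("pics/scenec.png",b)
```

```text
(no output)
```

View pics/topc.png

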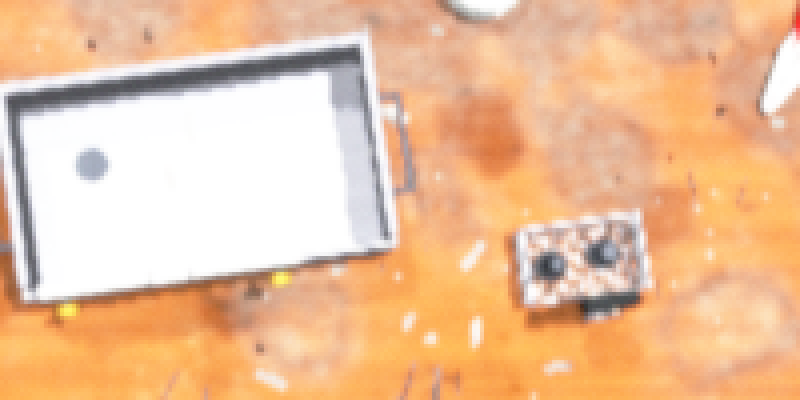

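View pics/scenec.png

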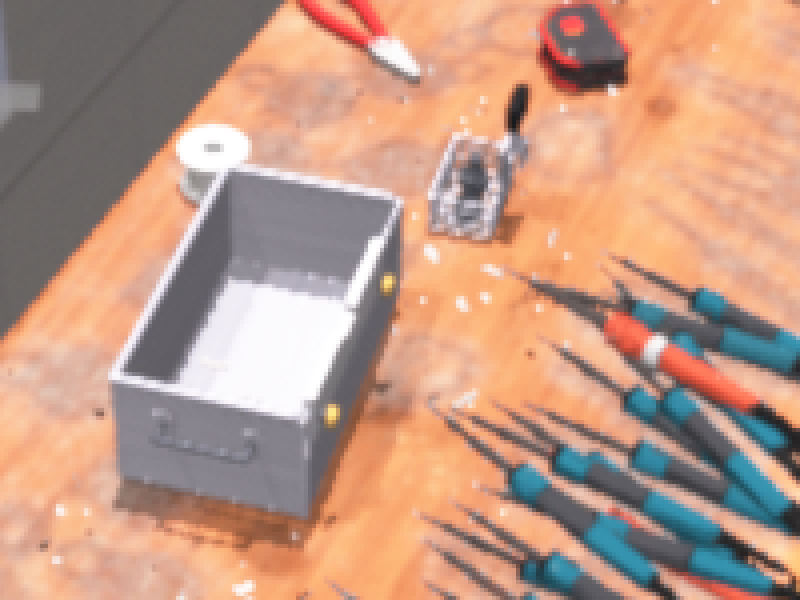

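Top crop: tank rim runs from (22,303) to (398,248), so its yaw is about 0.145. The basket is parallel to it, with the grip at (612,300). In the scene crop the notch seems to be near (350,320). I'll move over the basket and then the rim for wrist views.

{"op": "arm_command", "data": {"xyz": [[0.016,0.028,0.002],[0.033,0.055,0.004],[0.049,0.083,0.006],[0.066,0.111,0.008],[0.082,0.139,0.01],[0.099,0.166,0.012],[0.115,0.194,0.014],[0.131,0.222,0.016],[0.148,0.249,0.018],[0.164,0.277,0.02],[0.181,0.305,0.022],[0.197,0.333,0.024],[0.214,0.36,0.026],[0.23,0.388,0.028],[0.23,0.388,0.028],[0.23,0.388,0.028],[0.23,0.388,0.028]], "rot": [[0,0,0.093],[0,0,0.187],[0,0,0.28],[0,0,0.373],[0,0,0.467],[0,0,0.56],[0,0,0.653],[0,0,0.747],[0,0,0.84],[0,0,0.934],[0,0,1.027],[0,0,1.12],[0,0,1.214],[0,0,1.307],[0,0,1.307],[0,0,1.307],[0,0,1.307]], "grip": 0.6}}

```text
time: 2.62
ee_pos: [0.4781, -0.1862, 0.2505]
eef_rot: [0.655, 0.756, -0.0, 0.0]
ft_force: [0.1, -0.8, 0.5]
width: 0.0524
grip_force: 0.0
```

```bash
cat > look.py <<'E'
from h import *
import sys
np.set_printoptions(precision=4,suppress=True)
n,ls=sys.argv[1],sys.argv[2:]
T=np.array(r.camera_model("wrist")["T"]); shot("wrist",n); print("camT",T.tolist())
for l in ls:
    for d in r.spot_point(l,"wrist")[:2]: print(l,round(d["conf"],2),w("wrist",d["at"],T),proj("wrist",w("wrist",d["at"],T)).round())
s=r.read_state();print(s["time"],s["ee_pos"],s["eef_rot"],s["width"],s["ft_force"],s["joint_positions"])
E
python3 look.py w1.png basket basket_grip basket_lip basket_bowl nozzle_a_mid tank_rim
```

```text
camT [[0.9898522874434853, -0.13727801603771525, -0.03670415992291478, 0.4688091620653764], [0.1420998237624233, 0.9568025375269247, 0.2536464946903947, -0.11660880517595455], [0.00029854578602065866, -0.25628821762770315, 0.9666003622881728, 0.4119548794274691], [0.0, 0.0, 0.0, 1.0]]
basket 0.86 [ 0.5127 -0.1817 -0.0015] [347. 205.]
basket 0.29 [ 0.6975 -0.1206 -0.0008] [504. 177.]
basket_grip 0.83 [ 0.4817 -0.1911  0.0956] [322. 226.]
basket_lip 0.94 [ 0.4791 -0.1864  0.0651] [320. 215.]
basket_lip 0.5 [ 0.5017 -0.3955  0.0025] [315. 353.]
basket_bowl 0.93 [ 0.5093 -0.1773  0.0146] [346. 203.]
nozzle_a_mid 0.79 [ 0.5052 -0.1645  0.0124] [344. 192.]
nozzle_a_mid 0.57 [ 0.5169 -0.1971  0.0163] [349. 221.]
2.9667 [ 0.4782 -0.1861  0.2506] [ 0.6545  0.7561 -0.      0.    ] 0.052230008654485516 [-0.1521  0.0693  0.0691] [ 0.7509  0.1029 -0.4992  1.6879  0.0503  1.3635  0.3873]
```

View pics/w1.png

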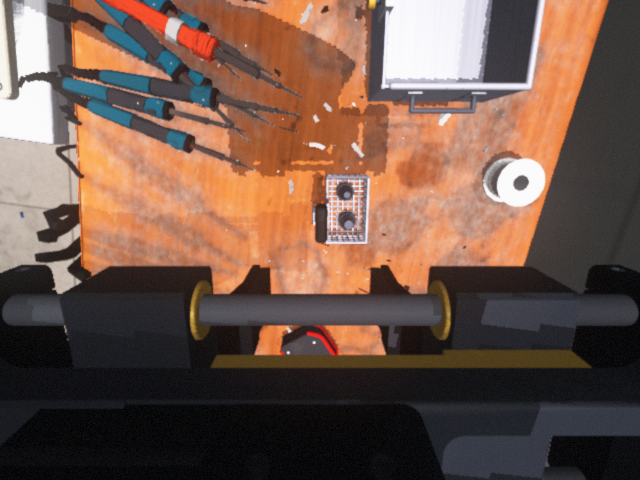

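The wrist view shows the basket square to the tool, with the grip at (321,223), so the yaw of 0.145 is confirmed. Next I'll look at the rail for the notch.

{"op": "arm_command", "data": {"xyz": [[0.0,0.03,0],[0.0,0.065,0],[0,0.1,0],[0,0.135,0],[0,0.16,0],[0,0.17,0],[0,0.17,0],[0,0.17,0]], "rot": [[0,0,0],[0,0,0],[0,0,0],[0,0,0],[0,0,0],[0,0,0],[0,0,0],[0,0,0]]}}

```text
time: 3.63
ee_pos: [0.4785, -0.0165, 0.2506]
eef_rot: [0.654, 0.756, -0.0, 0.0]
ft_force: [0.4, -0.3, -0.2]
width: 0.0523
grip_force: 0.0
```

```bash
python3 look.py w2.png tank tank_rim basket_grip basket_lip; python3 -c "
import cv2;a=cv2.imread('pics/w2.png')[0:270,240:600];cv2.imwrite('pics/w2c.png',cv2.resize(a,(800,600),interpolation=3))"
```

```text
camT [[0.9896835911190228, -0.1383311167398313, -0.037294659286066185, 0.4690505016011202], [0.14326916717055888, 0.9566085574040366, 0.2537203453403376, 0.053141766840864094], [0.0005789715079742593, -0.2564460372922088, 0.9665583762759048, 0.4120089564221465], [0.0, 0.0, 0.0, 1.0]]
tank 0.56 [0.5617 0.0663 0.0008] [398. 146.]
tank_rim 0.56 [0.5032 0.0539 0.1019] [357. 151.]
basket_grip 0.68 [ 0.5088 -0.1772  0.0166] [325. 328.]
basket_lip 0.76 [ 0.4814 -0.1826  0.0634] [302. 350.]
3.8833 [ 0.4785 -0.0169  0.2504] [ 0.6549  0.7557 -0.     -0.0001] 0.052316081263738164 [-1.005   0.1947 -0.3005] [ 0.5859  0.0303 -0.6502  1.7603  0.0186  1.3575  0.0748]
```

View pics/w2c.png

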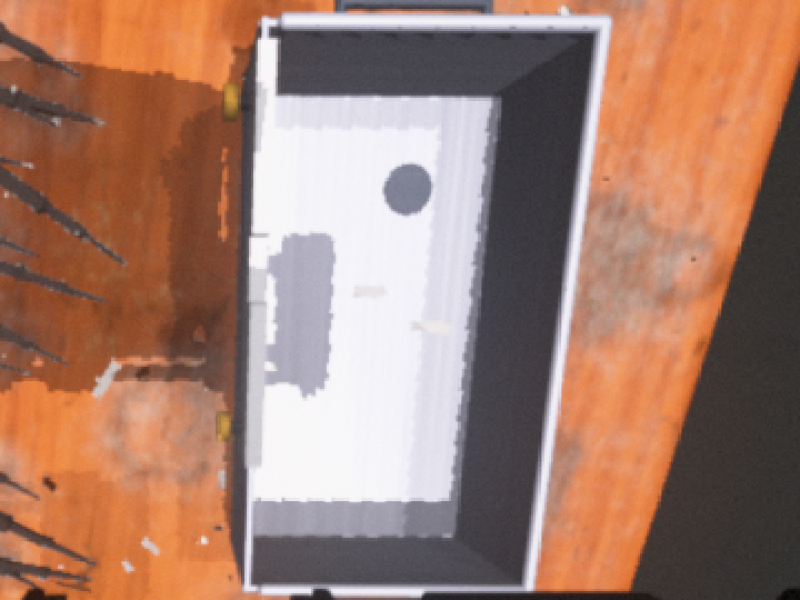

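The rail runs from (266,38) to (253,467) in the crop, and the notch is between rows 235 and 303 at columns 250–268. I'll turn these into positions.

Run:
```python
from h import *
np.set_printoptions(precision=4,suppress=True)
m=r.camera_model("wrist");T=np.array(m["T"])
def ray(u,v,z):
    u=u/2.2222+240;v=v/2.2222
    d=T[:3,:3]@np.array([(u-m["cx"])/m["fx"],-(v-m["cy"])/m["fy"],-1]);return T[:3,3]+d*(z-T[2,3])/d[2]
print(m["fx"],m["fy"],[k for k in m if k not in("T","fx","fy","cx","cy")])
P={k:ray(*v) for k,v in dict(rail_hi=(267,38,.105),rail_lo=(253,467,.105),n_hi=(258,235,.105),n_lo=(257,303,.105),wall_hi=(268,22,.095),wall_lo=(248,590,.095),far_hi=(608,18,.095),far_lo=(530,590,.095)).items()}
for k,v in P.items(): print(k,v)
d=P["rail_hi"]-P["rail_lo"];print("rail len",np.linalg.norm(d),"yaw",np.arctan2(-d[0],d[1]),"mid",(P["rail_hi"]+P["rail_lo"])/2)
print("notch",np.linalg.norm(P["n_hi"]-P["n_lo"]),(P["n_hi"]+P["n_lo"])/2)
d=P["wall_hi"]-P["wall_lo"];print("wall",np.linalg.norm(d),np.arctan2(-d[0],d[1]),(P["wall_hi"]+P["wall_lo"])/2)
d=P["far_hi"]-P["far_lo"];print("far",np.linalg.norm(d),np.arctan2(-d[0],d[1]))
```

```text
331.73337421890386 331.73337421890386 []
rail_hi [0.4873 0.1589 0.105 ]
rail_lo [0.509  0.0008 0.105 ]
n_hi [0.4955 0.0916 0.105 ]
n_lo [0.4994 0.0665 0.105 ]
wall_hi [0.4874 0.1677 0.095 ]
wall_lo [ 0.5175 -0.0573  0.095 ]
far_hi [0.6139 0.1871 0.095 ]
far_lo [ 0.6448 -0.0392  0.095 ]
rail len 0.15962552274149322 yaw 0.13586360192717709 mid [0.4982 0.0798 0.105 ]
notch 0.025456014405651737 [0.4975 0.0791 0.105 ]
wall 0.22700219711280767 0.13309031270722377 [0.5025 0.0552 0.095 ]
far 0.22835305941995002 0.13555054280999698
```

Everything agrees: rail length 159.6 mm, notch width 25.5 mm, notch middle at (0.498, 0.079), yaw 0.136. The grip is at (0.481, -0.187, 0.097), so I'll go down over it.

{"op": "arm_command", "data": {"xyz": [[0.0,-0.03,0],[0.001,-0.065,0],[0.002,-0.1,-0.01],[0.002,-0.135,-0.03],[0.002,-0.16,-0.05],[0.002,-0.17,-0.075],[0.002,-0.17,-0.1],[0.002,-0.17,-0.12],[0.002,-0.17,-0.14],[0.002,-0.17,-0.155],[0.002,-0.17,-0.165],[0.002,-0.17,-0.17],[0.002,-0.17,-0.17],[0.002,-0.17,-0.17]], "rot": [[0,0,0],[0,0,0],[0,0,0],[0,0,0],[0,0,0],[0,0,0],[0,0,0],[0,0,0],[0,0,0],[0,0,0],[0,0,0],[0,0,0],[0,0,0],[0,0,0]]}}

```text
time: 5.05
ee_pos: [0.4808, -0.1858, 0.0811]
eef_rot: [0.654, 0.756, 0.0, 0.0]
ft_force: [-0.2, -0.6, 0.2]
width: 0.0524
grip_force: 0.0
```

```bash
python3 look.py w3.png basket_grip basket_bowl
```

```text
camT [[0.9896842815890744, -0.13818188103594464, -0.03782579184739171, 0.4712399559686907], [0.1432607634090453, 0.9566961035248122, 0.2533947891490582, -0.11624289604538803], [0.0011732190638168247, -0.2561997916740101, 0.9666231376825294, 0.2425915072530495], [0.0, 0.0, 0.0, 1.0]]
basket_grip 0.83 [ 0.4821 -0.1866  0.099 ] [320. 302.]
basket_bowl 0.8 [ 0.5083 -0.1781  0.0143] [358. 243.]
5.2 [ 0.4811 -0.1858  0.0816] [0.6541 0.7564 0.0002 0.0008] 0.05196267750200339 [-0.2469  0.2164  0.16  ] [ 0.7194  0.2634 -0.4922  1.8894  0.1451  1.0219  0.3107]
```

View pics/w3.png

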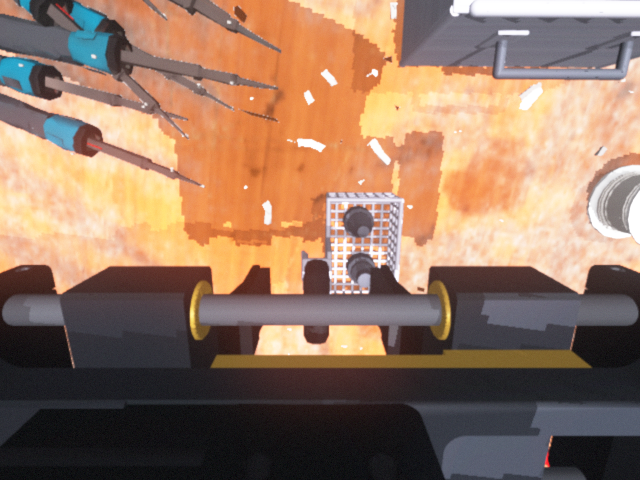

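The grip at (316,300) is centred between the fingers, so I'll close and lift.

{"op": "arm_command", "data": {"xyz": [[0,0,0],[0,0,0],[0,0,0],[0,0,0],[0,0,0],[0,0,0],[0,0,0.005],[0,0,0.015],[0,0,0.03],[0,0,0.05],[0,0,0.07],[0,0,0.09],[0,0,0.105],[0,0,0.11],[0,0,0.11]], "rot": [[0,0,0],[0,0,0],[0,0,0],[0,0,0],[0,0,0],[0,0,0],[0,0,0],[0,0,0],[0,0,0],[0,0,0],[0,0,0],[0,0,0],[0,0,0],[0,0,0],[0,0,0]], "grip": 0, "squeeze": 35}}

```text
time: 6.45
ee_pos: [0.4811, -0.1857, 0.1921]
eef_rot: [0.654, 0.756, 0.0, 0.001]
ft_force: [-0.8, 0.2, -1.9]
width: 0.0119
grip_force: 35.0
```

```bash
python3 look.py w4.png basket_grip basket_lip basket_bowl basket nozzle_a_mid
```

```text
camT [[0.9896397827319773, -0.138025367843811, -0.03952338884488677, 0.47126426828950335], [0.14354731268353907, 0.9564046234760172, 0.2543312116414944, -0.11597858105565101], [0.0026961927857107344, -0.2573697612876793, 0.9663092344168008, 0.35353198455938883], [0.0, 0.0, 0.0, 1.0]]
basket_grip 0.9 [ 0.4838 -0.1862  0.2022] [326. 298.]
basket_lip 0.9 [ 0.4839 -0.1868  0.1689] [325. 275.]
basket_bowl 0.92 [ 0.5078 -0.1776  0.1229] [359. 244.]
basket 0.94 [ 0.5163 -0.1818  0.1055] [367. 244.]
nozzle_a_mid 0.55 [ 0.5066 -0.1622  0.1195] [360. 221.]
6.75 [ 0.4799 -0.1854  0.1896] [ 0.654   0.7565 -0.0002 -0.0008] 0.011706745165856222 [-0.1686  0.6168 -1.5068] [ 0.7438  0.1481 -0.5028  1.7716  0.0747  1.2425  0.3664]
```

View pics/w4.png

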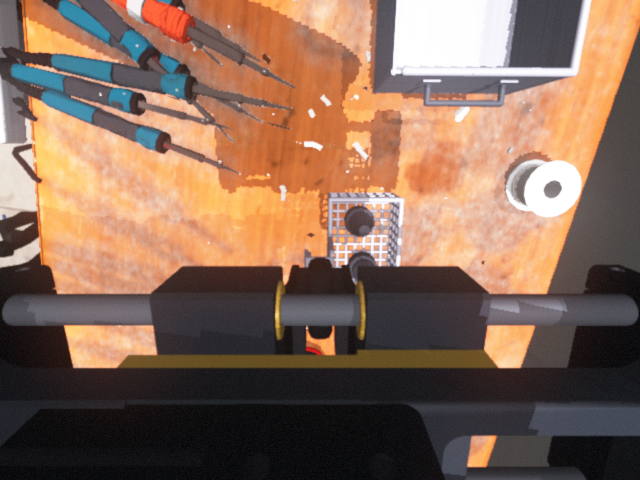

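The basket hangs level in the grip, with both nozzles in the bowl at (360,220) and (362,263). I'll check the wrist camera's bias against the finger centreline (col about 321).

Run:
```python
from h import *
np.set_printoptions(precision=4,suppress=True)
s=r.read_state();from scipy.spatial.transform import Rotation as R
Rt=R.from_quat(s["eef_rot"]).as_matrix();p=np.array(s["ee_pos"]);print(s["time"],p,Rt)
for b in (0,.016,.019,.05,.09): 
    q=p-Rt[:,2]*b; print(b,q,proj("wrist",q), proj("wrist",q+Rt[:,1]*.006)-proj("wrist",q))
im=cv2.imread("pics/w4.png");c=im[255:345,260:385];cv2.imwrite("pics/w4c.png",cv2.resize(c,(800,576),interpolation=3))
```

```text
6.75 [ 0.4799 -0.1854  0.1896] [[-0.1445  0.9895 -0.0015]
 [ 0.9895  0.1445  0.0008]
 [ 0.001  -0.0013 -1.    ]]
0 [ 0.4799 -0.1854  0.1896] [318.4377 285.6453] [11.4335 -0.0126]
0.016 [ 0.48   -0.1854  0.2056] [318.3217 299.1351] [12.5484 -0.014 ]
0.019 [ 0.48   -0.1854  0.2086] [318.2974 301.9628] [12.7821 -0.0143]
0.05 [ 0.48   -0.1854  0.2396] [317.9804 338.8193] [15.8282 -0.0184]
0.09 [ 0.4801 -0.1854  0.2796] [317.249  423.8589] [22.8563 -0.0287]
```

View pics/w4c.png

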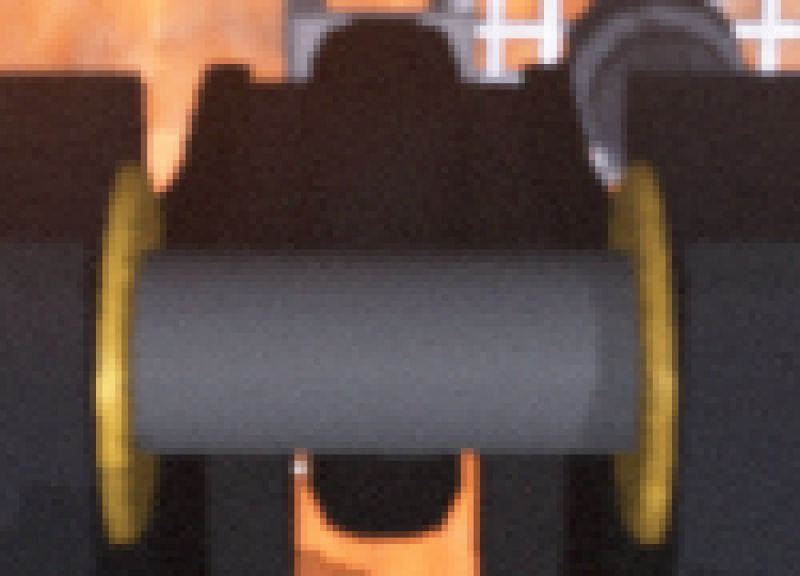

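The wrist camera reads about 1 mm too far in +x, so the real rail line is at x≈0.497. I'll carry the basket over and stop with the tongue just above the rail.

{"op": "arm_command", "data": {"xyz": [[0,0,0.01],[0.001,0.008,0.02],[0.002,0.023,0.024],[0.003,0.046,0.024],[0.004,0.073,0.024],[0.006,0.101,0.024],[0.008,0.129,0.024],[0.01,0.157,0.024],[0.012,0.185,0.024],[0.013,0.211,0.024],[0.014,0.234,0.024],[0.015,0.252,0.024],[0.016,0.263,0.024],[0.016,0.266,0.022],[0.016,0.266,0.012],[0.016,0.266,0.0],[0.016,0.266,-0.012],[0.016,0.266,-0.024],[0.016,0.266,-0.034],[0.016,0.266,-0.038]], "rot": [[0,0,0],[0,0,0],[0,0,0],[0,0,0],[0,0,-0.007],[0,0,-0.007],[0,0,-0.007],[0,0,-0.007],[0,0,-0.007],[0,0,-0.007],[0,0,-0.007],[0,0,-0.007],[0,0,-0.007],[0,0,-0.007],[0,0,-0.007],[0,0,-0.007],[0,0,-0.007],[0,0,-0.007],[0,0,-0.007],[0,0,-0.007]]}}

```text
time: 8.42
ee_pos: [0.4957, 0.0798, 0.1504]
eef_rot: [0.657, 0.754, -0.001, -0.001]
ft_force: [0.3, 0.5, -1.6]
width: 0.0113
grip_force: 35.0
```

```bash
python3 look.py w5.png tank_rim basket_lip tank; python3 -c "
import cv2;a=cv2.imread('pics/w5.png')[150:345,230:490];cv2.imwrite('pics/w5c.png',cv2.resize(a,(800,600),interpolation=3))"
```

```text
camT [[0.990719758974874, -0.13178450092971233, -0.033274682439833184, 0.48713213148636697], [0.13591160826362222, 0.9577242143919469, 0.25355938930854277, 0.14942127232603425], [-0.0015472284772382106, -0.2557287126664351, 0.9667473463123673, 0.3119109917895405], [0.0, 0.0, 0.0, 1.0]]
basket_lip 0.72 [0.5015 0.0805 0.1287] [327. 270.]
basket_lip 0.48 [0.4991 0.0756 0.1617] [323. 303.]
tank 0.78 [0.5613 0.0685 0.    ] [382. 243.]
8.6167 [0.4966 0.0805 0.1528] [ 0.6567  0.7542  0.0001 -0.    ] 0.012209937181691811 [ 0.0942 -0.201  -1.9012] [ 0.4189  0.185  -0.7294  1.8371  0.1334  1.1689 -0.2164]
```

View pics/w5c.png

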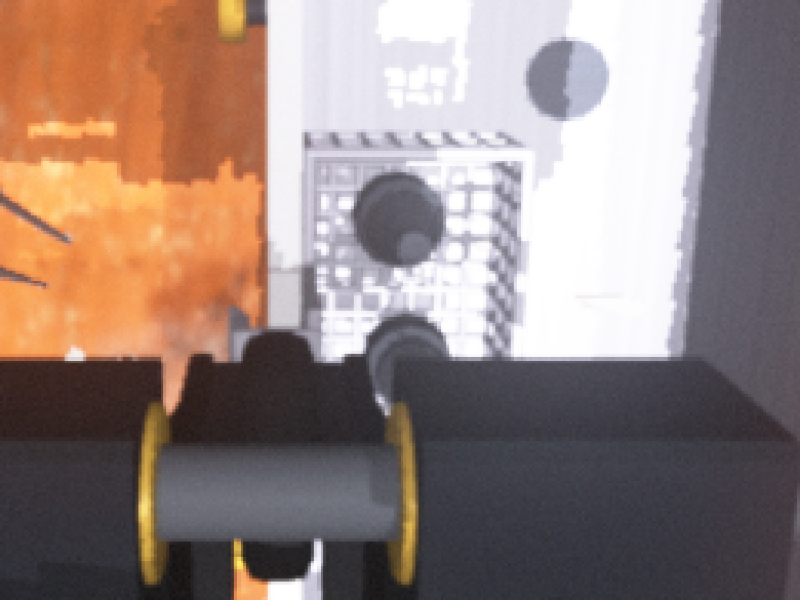

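Run:
```python
from h import *
np.set_printoptions(precision=4,suppress=True)
m=r.camera_model("wrist");T=np.array(m["T"])
def ray(u,v,z):
    u=u/3.077+230;v=v/3.077+150
    d=T[:3,:3]@np.array([(u-m["cx"])/m["fx"],-(v-m["cy"])/m["fy"],-1]);return T[:3,3]+d*(z-T[2,3])/d[2]
s=r.read_state();p=np.array(s["ee_pos"]);a=0.137;Z=np.array([[np.cos(a),np.sin(a),0],[-np.sin(a),np.cos(a),0],[0,0,1]])
for n,q in dict(n_hi=ray(286,268,.105),rail=ray(286,200,.105),grip=ray(277.5,345,p[2]+.022),lipend=ray(275,330,p[2]-.0165)).items(): print(n,q,Z@(q-p))
```

```text
n_hi [0.4975 0.0942 0.105 ] [ 0.0028  0.0134 -0.0478]
rail [0.4955 0.1088 0.105 ] [ 0.0027  0.0281 -0.0478]
grip [0.4946 0.1013 0.1748] [0.0008 0.0208 0.022 ]
lipend [0.4957 0.0906 0.1363] [ 0.0005  0.0101 -0.0165]
```

The rail is about 1.7 mm to the basket's +x side, and the notch along the rail is within 1 mm. I'll correct that and lower slowly.

{"op": "arm_command", "data": {"xyz": [[0.001,0.0004,0],[0.0016,0.0007,-0.003],[0.0016,0.0007,-0.006],[0.0016,0.0007,-0.009],[0.0016,0.0007,-0.0105],[0.0016,0.0007,-0.0111],[0.0016,0.0007,-0.0117],[0.0016,0.0007,-0.0123],[0.0016,0.0007,-0.0129],[0.0016,0.0007,-0.0135],[0.0016,0.0007,-0.0141],[0.0016,0.0007,-0.0147],[0.0016,0.0007,-0.0153],[0.0016,0.0007,-0.0159],[0.0016,0.0007,-0.0165],[0.0016,0.0007,-0.0171],[0.0016,0.0007,-0.0177],[0.0016,0.0007,-0.0183]], "rot": [[0,0,0],[0,0,0],[0,0,0],[0,0,0],[0,0,0],[0,0,0],[0,0,0],[0,0,0],[0,0,0],[0,0,0],[0,0,0],[0,0,0],[0,0,0],[0,0,0],[0,0,0],[0,0,0],[0,0,0],[0,0,0]]}}

```text
time: 10.12
ee_pos: [0.4981, 0.0812, 0.1342]
eef_rot: [0.657, 0.754, 0.0, 0.0]
ft_force: [-0.9, -0.4, -1.9]
width: 0.0117
grip_force: 35.0
```

{"op": "arm_command", "data": {"xyz": [[0,0,-0.0006],[0,0,-0.0012],[0,0,-0.0018],[0,0,-0.0024],[0,0,-0.003],[0,0,-0.0036],[0,0,-0.0042],[0,0,-0.0048],[0,0,-0.0054],[0,0,-0.006],[0,0,-0.0066],[0,0,-0.0072],[0,0,-0.0078]], "rot": [[0,0,0],[0,0,0],[0,0,0],[0,0,0],[0,0,0],[0,0,0],[0,0,0],[0,0,0],[0,0,0],[0,0,0],[0,0,0],[0,0,0],[0,0,0]]}}

```text
time: 11.2
ee_pos: [0.4981, 0.0812, 0.1264]
eef_rot: [0.657, 0.754, 0.0, 0.0]
ft_force: [0.6, 0.4, -2.5]
width: 0.0122
grip_force: 35.0
```

{"op": "arm_command", "data": {"xyz": [[0,0,-0.0005],[0,0,-0.001],[0,0,-0.0015],[0,0,-0.002],[0,0,-0.0025],[0,0,-0.003],[0,0,-0.0035]], "rot": [[0,0,0],[0,0,0],[0,0,0],[0,0,0],[0,0,0],[0,0,0],[0,0,0]]}}

```text
time: 11.78
ee_pos: [0.4981, 0.0812, 0.1229]
eef_rot: [0.657, 0.754, 0.0, 0.0]
ft_force: [0.3, 0.5, -2.7]
width: 0.012
grip_force: 35.0
```

{"op": "arm_command", "data": {"xyz": [[0,0,-0.0005],[0,0,-0.001],[0,0,-0.0015],[0,0,-0.002],[0,0,-0.0025],[0,0,-0.003]], "rot": [[0,0,0],[0,0,0],[0,0,0],[0,0,0],[0,0,0],[0,0,0]]}}

```text
time: 12.28
ee_pos: [0.4983, 0.0812, 0.1209]
eef_rot: [0.657, 0.754, -0.0, 0.0]
ft_force: [-6.3, -1.4, 15.4]
width: 0.0116
grip_force: 35.0
```

{"op": "arm_command", "data": {"xyz": [[0,0,0.0005],[0,0,0.001],[0,0,0.0015],[0,0,0.0015]], "rot": [[0,0,0],[0,0,0],[0,0,0],[0,0,0]]}}

```text
time: 12.62
ee_pos: [0.4981, 0.0812, 0.1214]
eef_rot: [0.657, 0.754, 0.0, -0.0]
ft_force: [-0.1, 1.2, -1.3]
width: 0.0117
grip_force: 35.0
```

Run:
```python
from h import *
s=r.read_state();print(s["time"],s["ee_pos"],s["ft_force"],s["torque"])
shot("wrist","w6.png");shot("scene","s6.png");shot("top","t6.png")
a=cv2.imread('pics/w6.png')[170:270,260:380];a=cv2.resize(a,(600,500),interpolation=3)
b=cv2.imread('pics/s6.png')[200:290,300:375]
cv2.imwrite('pics/w6c.png',a)
T=np.array(r.camera_model("scene")["T"])
for l in ["basket_lip","basket_grip","tank_rim"]:
  for c in ["scene","top"]:
    for d in r.spot_point(l,c)[:1]: print(c,l,round(d["conf"],2),w(c,d["at"]))
```

```text
12.6167 [0.49806765 0.08118646 0.12138792] [-0.06597764  1.16942113 -1.26211086] [-0.03881254 -0.0309212  -0.01098716]
scene basket_lip 0.77 [0.49949159 0.07748025 0.09778712]
scene basket_grip 0.88 [0.5052478  0.07879649 0.13288532]
scene tank_rim 0.83 [0.49820235 0.0560665  0.10269925]
top tank_rim 0.74 [0.50542901 0.05407219 0.10110869]
```

View pics/w6c.png

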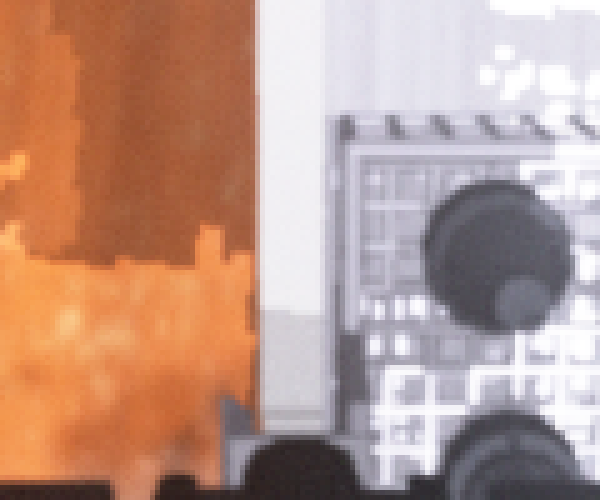

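Run:
```python
from h import *
np.set_printoptions(precision=4,suppress=True)
m=r.camera_model("wrist");T=np.array(m["T"]);print(T.round(4).tolist())
def ray(u,v,z):
    u=u/5+260;v=v/5+170
    d=T[:3,:3]@np.array([(u-m["cx"])/m["fx"],-(v-m["cy"])/m["fy"],-1]);return T[:3,3]+d*(z-T[2,3])/d[2]
s=r.read_state();p=np.array(s["ee_pos"]);a=0.137;Z=np.array([[np.cos(a),np.sin(a),0],[-np.sin(a),np.cos(a),0],[0,0,1]])
print(p)
for n,q in dict(n_hi=(293,310,.105),n_hi_floor=(293,310,.097),line=(293,408,.097),line2=(293,408,.105),lipend=(295,435,.105),lipL=(225,440,.105),lipR=(365,440,.105),railL=(258,250,.105),railR=(328,250,.105)).items(): print(n,ray(*q),Z@(ray(*q)-p))
```

```text
[[0.9906, -0.1319, -0.0355, 0.4891], [0.1366, 0.9577, 0.2534, 0.1508], [0.0006, -0.2559, 0.9667, 0.2829], [0.0, 0.0, 0.0, 1.0]]
[0.498  0.0812 0.1214]
n_hi [0.4947 0.1058 0.105 ] [ 0.      0.0248 -0.0164]
n_hi_floor [0.4949 0.1038 0.097 ] [ 0.      0.0228 -0.0244]
line [0.4965 0.092  0.097 ] [ 0.      0.0109 -0.0244]
line2 [0.4962 0.0946 0.105 ] [ 0.      0.0135 -0.0164]
lipend [0.4969 0.0914 0.105 ] [ 0.0003  0.0103 -0.0164]
lipL [0.4891 0.0898 0.105 ] [-0.0077  0.0097 -0.0164]
lipR [0.5048 0.0919 0.105 ] [ 0.0082  0.0097 -0.0164]
railL [0.49  0.112 0.105] [-0.0038  0.0316 -0.0164]
railR [0.4976 0.1131 0.105 ] [ 0.0039  0.0316 -0.0164]
```

The edge at row 310 is a shadow. The notch edge is at row 408 and the lip end at row 435, so the lip seems to be inside the notch and centred across the rail. I'll check by feeling gently sideways for the notch wall.

{"op": "arm_command", "data": {"xyz": [[-0.0001,0.0005,0],[-0.0001,0.001,0],[-0.0002,0.0015,0],[-0.0003,0.002,0],[-0.0003,0.0025,0],[-0.0004,0.003,0]], "rot": [[0,0,0],[0,0,0],[0,0,0],[0,0,0],[0,0,0],[0,0,0]]}}

```text
time: 13.57
ee_pos: [0.4977, 0.0843, 0.1215]
eef_rot: [0.657, 0.754, 0.0, 0.0]
ft_force: [0.1, -0.4, -1.4]
width: 0.0116
grip_force: 35.0
```

{"op": "arm_command", "data": {"xyz": [[-0.0001,0.0004,0],[-0.0001,0.0008,0],[-0.0002,0.0012,0],[-0.0002,0.0016,0]], "rot": [[0,0,0],[0,0,0],[0,0,0],[0,0,0]]}}

```text
time: 13.9
ee_pos: [0.4976, 0.0849, 0.1215]
eef_rot: [0.657, 0.754, -0.0, 0.0]
ft_force: [-0.1, -5.3, -1.0]
width: 0.0116
grip_force: 35.0
```

That is the +y wall at TCP y≈0.0848, so the lip is in the notch. I'll centre it (y≈0.0823) and lower it home.

{"op": "arm_command", "data": {"xyz": [[0.0001,-0.0008,0],[0.0002,-0.0016,0],[0.0003,-0.0025,0],[0.0004,-0.0034,0],[0.0004,-0.0034,-0.0003],[0.0004,-0.0034,-0.0006],[0.0004,-0.0034,-0.0009],[0.0004,-0.0034,-0.0012]], "rot": [[0,0,0],[0,0,0],[0,0,0],[0,0,0],[0,0,0],[0,0,0],[0,0,0],[0,0,0]]}}

```text
time: 14.57
ee_pos: [0.498, 0.0825, 0.121]
eef_rot: [0.657, 0.754, 0.0, 0.0]
ft_force: [-4.5, -0.6, 11.5]
width: 0.0119
grip_force: 35.0
```

Contact comes at the same height with a push towards -x. I'll try again 1 mm towards -x to see whether it drops lower.

{"op": "arm_command", "data": {"xyz": [[0,0,0.0005],[0,0,0.001],[-0.0005,0,0.001],[-0.001,0,0.001],[-0.001,0,0.0006],[-0.001,0,0.0002],[-0.001,0,-0.0002],[-0.001,0,-0.0002]], "rot": [[0,0,0],[0,0,0],[0,0,0],[0,0,0],[0,0,0],[0,0,0],[0,0,0],[0,0,0]]}}

```text
time: 15.23
ee_pos: [0.4969, 0.0825, 0.121]
eef_rot: [0.657, 0.754, -0.0, 0.0]
ft_force: [-5.5, -0.6, 11.1]
width: 0.0115
grip_force: 35.0
```

Run:
```python
from h import *
for i in range(3):
  r.camera("scene");r.camera("top")
  for l in ["basket_lip","basket_grip","basket_bowl","tank_rim"]:
    for c in ["scene","top"]:
      for d in r.spot_point(l,c)[:1]: print(c,l,round(d["conf"],2),w(c,d["at"]).round(4))
s=r.read_state();print(s["time"],s["ee_pos"],s["ft_force"],s["torque"])
```

```text
scene basket_lip 0.65 [0.4968 0.0764 0.0972]
scene basket_grip 0.77 [0.5022 0.0784 0.1317]
scene basket_bowl 0.68 [0.5294 0.0793 0.0508]
top basket_bowl 0.4 [ 0.6747 -0.3466 -0.0041]
scene tank_rim 0.86 [0.4996 0.054  0.1048]
top tank_rim 0.81 [0.5026 0.0565 0.1031]
scene basket_lip 0.75 [0.4982 0.0789 0.1006]
scene basket_bowl 0.71 [0.528  0.0806 0.0529]
top basket_bowl 0.38 [ 0.703  -0.1208  0.0019]
scene tank_rim 0.65 [0.5015 0.0534 0.1017]
top tank_rim 0.83 [0.5057 0.0592 0.1022]
scene basket_lip 0.61 [0.5009 0.0805 0.0997]
scene basket_bowl 0.67 [0.5263 0.0808 0.0495]
top basket_bowl 0.59 [0.5064 0.0573 0.0998]
scene tank_rim 0.92 [0.4992 0.0531 0.1039]
top tank_rim 0.66 [0.5057 0.0603 0.101 ]
16.7333 [0.49684045 0.08249666 0.12095636] [-4.95249143 -2.07357852 10.76952982] [-0.22480106  1.2816505   0.00834961]
```

It rests at the same flat height at either x, so this is the notch floor. I'll unload it and open the fingers.

{"op": "arm_command", "data": {"xyz": [[0.0005,0,0.0002],[0.001,0,0.0004],[0.001,0,0.0004],[0.001,0,0.0004]], "rot": [[0,0,0],[0,0,0],[0,0,0],[0,0,0]]}}

```text
time: 17.07
ee_pos: [0.4972, 0.0825, 0.121]
eef_rot: [0.657, 0.754, -0.001, -0.0]
ft_force: [-6.8, -0.5, 9.6]
width: 0.0115
grip_force: 35.0
```

{"op": "arm_command", "data": {"xyz": [[0,0,0],[0,0,0],[0,0,0],[0,0,0],[0,0,0],[0,0,0]], "rot": [[0,0,0],[0,0,0],[0,0,0],[0,0,0],[0,0,0],[0,0,0]], "grip": 0.4}}

```text
time: 17.57
ee_pos: [0.4979, 0.0824, 0.1204]
eef_rot: [0.657, 0.754, 0.0, -0.0]
ft_force: [-0.0, 0.3, 0.4]
width: 0.0337
grip_force: 0.0
```

{"op": "arm_command", "data": {"xyz": [[0,0,0.005],[0,0,0.015],[0,0,0.03],[0,0,0.05],[0,0,0.07],[0,-0.02,0.1],[0,-0.05,0.12],[0,-0.08,0.13],[0,-0.1,0.13],[0,-0.1,0.13],[0,-0.1,0.13]], "rot": [[0,0,0],[0,0,0],[0,0,0],[0,0,0],[0,0,0],[0,0,0],[0,0,0],[0,0,0],[0,0,0],[0,0,0],[0,0,0]]}}

```text
time: 18.48
ee_pos: [0.4979, -0.0185, 0.2513]
eef_rot: [0.658, 0.753, 0.0, 0.0]
ft_force: [0.2, 0.6, 0.2]
width: 0.0351
grip_force: 0.0
```

```bash
python3 look.py w7.png basket_lip basket_grip basket_bowl tank_rim nozzle_a_mid nozzle_b_mid
python3 - <<'E'
from h import *
for c in ("scene","top"):
  shot(c,c+"7.png")
  for l in ["basket_lip","basket_grip","basket_bowl","tank_rim","nozzle_a_mid"]:
    for d in r.spot_point(l,c)[:2]: print(c,l,round(d["conf"],2),w(c,d["at"]).round(4))
a=cv2.imread('pics/w7.png')[60:270,260:460]; b=cv2.imread('pics/scene7.png')[200:305,275:375]
cv2.imwrite('pics/f7.png',np.hstack([cv2.resize(a,(400,420),interpolation=3),cv2.resize(b,(400,420),interpolation=3)]))
E
```

```text
camT [[0.9909314708789639, -0.1294940392812549, -0.03586242897903387, 0.48896056782858976], [0.13435973141266333, 0.957926184706383, 0.2536235147390473, 0.05115135783305361], [0.0015108263859214181, -0.25614198883528566, 0.9666379875419412, 0.4127871577628398], [0.0, 0.0, 0.0, 1.0]]
basket_lip 0.17 [0.5222 0.0873 0.0488] [356. 118.]
basket_lip 0.16 [0.5045 0.0795 0.1288] [343. 117.]
basket_grip 0.77 [0.5033 0.0825 0.1314] [343. 112.]
basket_bowl 0.72 [0.5213 0.0893 0.0487] [356. 116.]
nozzle_a_mid 0.82 [0.5188 0.1043 0.0457] [355. 101.]
nozzle_b_mid 0.57 [0.531  0.0704 0.0522] [362. 136.]
nozzle_b_mid 0.34 [0.562  0.0665 0.0004] [382. 144.]
18.8333 [ 0.4978 -0.0168  0.2504] [ 0.6561  0.7547  0.     -0.0001] 0.03482415894498867 [-0.2989 -0.1997 -0.3306] [ 0.5668  0.0803 -0.6512  1.7166  0.0495  1.3614  0.0463]
scene basket_lip 0.53 [0.5001 0.0771 0.0978]
scene basket_grip 0.63 [0.5056 0.0792 0.1323]
scene basket_bowl 0.64 [0.5284 0.0805 0.0521]
scene basket_bowl 0.48 [ 0.5024 -0.3944 -0.0016]
scene tank_rim 0.59 [0.4989 0.0542 0.103 ]
scene nozzle_a_mid 0.51 [0.5215 0.1028 0.0479]
scene nozzle_a_mid 0.39 [0.4996 0.0509 0.1056]
top basket_lip 0.75 [0.4998 0.0816 0.0976]
top basket_grip 0.87 [0.4999 0.0843 0.1264]
top basket_bowl 0.73 [0.528  0.0862 0.0508]
top tank_rim 0.8 [0.5058 0.057  0.1011]
top nozzle_a_mid 0.63 [0.5653 0.0677 0.0006]
```

View pics/f7.png

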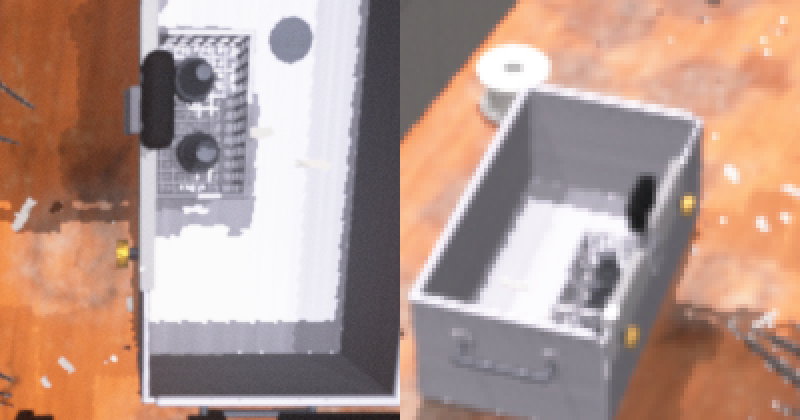

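The basket hangs square, with the grip at (157,98), and both nozzles are in the bowl at (193,78) and (197,152). Two cameras put the lip at z≈0.0977 (home is 0.097) and the bowl at z≈0.051. The gripper is clear.

```bash
python3 -c "
from bench import r
print(r.close_job())"
```

```text
the job is handed in; nothing more can be done
None
```

The job is handed in: the basket hangs released and level in the tank, lip home in the rail's notch by two camera estimates (z≈0.0977, home 0.097), both nozzles in the bowl; wrist readings stayed at or below about 17 N, and the judge returned no verdict.

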